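# Shut off the red air valve in the manifold box

### The arm

A 7-joint arm with a two-finger parallel gripper is mounted at the origin on a cart in front of the work surface, level with it; the furniture and walls round the work are solid. World frame = base frame: x ahead of the robot, y to its left, z up, the work surface at z = 0. Lengths are in m, angles in rad, forces in N, time in s.
With the tool pointing down it reaches from about 0.425 to 0.975 m from the base axis. Payload 16.7 kg.
Tool frame: the origin (TCP) lies on the centre line of the jaws, within the pads' length; the fingertips stand 8 mm ahead of it and the grasp point (between the pads) lies 11 mm behind it; z points along the fingers, y is the line along which they close (so a half turn about z gives the same grasp; the last joint's range is limited). The gripper opens to 85 mm and grips with 20 to 120 N. Pads are 22 mm wide; open, the fingers measure 114 mm over their backs; the gripper's body (76 mm by 85 mm) begins 54 mm behind the grasp point. The pads swing forward as they close: fully open they stand 13 mm farther back than shut.
Start: joints at [-1.331, 0.426, 0.074, 1.606, -0.034, 1.111, -0.067], TCP at [0.256, 0.625, 0.239] pointing down, gripper open.
Joint ranges: [-2.85, 2.85], [-0.5, 2.14], [-1.23, 1.37], [0.21, 2.46], [-1.02, 4.16], [0.16, 2.05], [-2.73, 2.73]. Speed limits (rad/s): [1.89, 1.89, 2.39, 2.39, 3.01, 3.01, 3.01].

### API

Orientations are given as [roll, pitch, yaw] about the fixed x, y, z axes, in that order (R = Rz(yaw) Ry(pitch) Rx(roll)).
In Python, from rig import telemetry, imaging, finish_job gives the robot as it stands.
- The arm moves only by the tool apply_moves, never from a script. Its argument "increments" is a list of rows, each a list of 3 entries, a list of its own where there are three numbers: the shift along the tool's x, y, z in m, then the turn, a rotation vector about the tool's x, y, z in rad, then the opening, from 0 (shut) to 1 (fully open). A call has 1 to 10 rows; each row shifts and turns the commanded pose from where the row before left it, along the tool's axes as they then stand; what a row does not reach is not made up. A row lasts 1/8 s, in which the tool goes at most 62.5 mm and 10.7 degrees, less where a joint would pass 70% of its speed; a pose out of reach is approached as far as the arm can. A call with a gripper value outside its range is refused whole. The fingers move at their own pace and stop on an object; "grip_force" is the grip in N (left out, the last holds). Time passes only in rows, so rows that do not move let the fingers close. It gives the time, the measured TCP pose, the force, the opening and the grip force at its end, in the units of the state.
- telemetry.state(): the state, without advancing time (a new reading comes with each control period).
- imaging.snapshot(name): name is "side" or "top"; returns a dict with "img" (480x640x3 uint8, blue, green, red), "range_z" (480x640 float32, m along the optical axis (not along the pixel's ray), 0 where there is no reading), "vfov" (degrees; the focal length in pixels is half the picture's height over the tangent of half this angle, whatever the lens; pixels are square), "cx", "cy" (the principal point, pixels), "dist" ([k1, k2, p1, p2, k3] as OpenCV has them; the pictures are not rectified), "R" (3x3) and "t" (3): a world point X has camera coordinates R X + t. Camera axes: x right, y down, z forward; pixel columns grow to the right and rows downward; lengths in m; the calibration is good to about 2 mm. A picture is of the moment at which its call begins.
- finish_job(): hands the job in; it is judged then, once.
The state is a dict: "clock": time; "joints": joint angles; "dq": joint speeds; "joint_efforts": joint torques, N m; "ee_pos": TCP position; "eef_rot": TCP orientation; "contact_force": force on the tool from outside, world axes, zero at the start; "ft_torque": the same for the moment, N m; "width": finger opening in m; "grip_force": force on a finger pad.
Only numpy, scipy, OpenCV 4.12 (cv2) and the standard library are available. Lean on these libraries where they do the work, as an engineer would, in place of code of your own. Each camera call takes 0.05 s, during which the arm holds its last target. There are 200 camera calls.

### The job

The airbrush on the red line is finished for today: push the yellow cover of the air manifold box all the way back to its stop to reveal the valves, then push the red valve handle round until it is fully shut, and leave the cover open. Only push with the fingers, without gripping the red handle; leave the blue handle as it is, and do not shift or pick up the pots, the model tree and the marker beside the box.

Things in the scene. Friction and masses are not known exactly. Their poses are not given: they have to be found in the camera images.
- air_box: Air manifold box, grey, open on top, bolted down. Origin: centre of its underside, on the table; x points to the back (away from the robot), y to its left, z up. Outside 140 (x) by 280 (y) mm, walls 5, rim 74 mm above the table. Guide rails run on behind it to x = +140 mm. Two valves, one red, one blue, stand in it at x = +20, y = -55 and +55 mm; which is where changes.
- cover (a joint): Yellow sliding cover on the box, 140 (x) by 294 (y) by 24 mm, underside 75.5 and top 99.5 mm above the table. Value in m: 0 = shut over the whole box, grows as it slides towards the back (box +x), 0.13 = end stop, box open. Starts between 0 and 0.02. It cannot lift; sliding takes about 2.5 N and it stays where it is left.
- cover_front (a point): Middle of the cover's upright front face (the long face towards the robot), 12 mm above the cover's underside; it moves with the cover. Pushing here towards box +x slides the cover open.
- red_lever (a joint): Red valve handle. Value in rad: 0 = open, handle points to the front (box -x); grows as it turns clockwise seen from above, so its tip swings to box +y; 1.571 = shut, against its stop, handle points to box +y, across the outlet pipe. Starts between 0 and 0.25. Turning it takes about 0.12 N m and it stays where it is left.
- red_pivot (a point): On the turning axis of the red handle (box x = +20 mm), at the handle's mid height, 61 mm above the table; a copper pipe along box y lies below it, top 38 mm above the table. Its x axis turns with the handle: the handle points along its -x.
- red_tip (a point): Free end of the red handle, 60 mm from its axis, 61 mm above the table. The handle is a flat bar 14 mm wide, from 53 to 69 mm above the table (its two long sides, red_lever_c2 and red_lever_c3, to 66 mm; c2 is the one to push for shutting).
- blue_lever (a joint): Blue valve handle, just like the red one: 0 = open, 1.571 = shut. Starts between 0 and 0.15 and is to stay open as it is.
- blue_pivot (a point): On the turning axis of the blue handle, at its mid height, 61 mm above the table.
- blue_tip (a point): Free end of the blue handle, 60 mm from its axis, 61 mm above the table.
- pot_blue: blue lidded paint pot, 39 mm wide, 40 mm high; a loose bystander near the box. Origin: centre of its underside.
- pot_white: white lidded paint pot, 39 mm wide, 40 mm high; a loose bystander near the box. Origin: centre of its underside.
- pot_green: open paint pot, green below a white collar, 37 mm wide, 34 mm high; a loose bystander near the box. Origin: centre of its underside.
- spare_cone: dark green model conifer on a disc foot, 27 mm wide, 71 mm high; a loose bystander near the box. Origin: centre of its underside.
- marker_a: red-and-white marker pen lying on the table, 135 mm long, 17 mm thick, its length along its own y; a loose bystander near the box. Origin: centre of its underside.

How it is judged:
On the way, in this order (a step that is already met when the one before it is completed fails the run):
1. the cover is pushed back to its stop (value of joint cover above 0.115 m), for 0.2 s.
2. the red handle is pushed fully shut (value of joint red_lever above 1.45 rad), for 0.2 s.
At the end, for the whole second after the job is handed in: The cover is open within 15 mm of its rear stop, the red handle is shut within 0.12 rad of its stop, both at rest; the blue handle's tip is within 10 mm of its start and the pots, tree and marker are within 30 mm of theirs (value of joint cover above 0.115 m and value of joint red_lever above 1.45 rad and distance of blue_tip from where it was at the start of the episode below 0.01 m and velocity of joint cover below 0.01 m/s and velocity of joint red_lever below 0.1 rad/s and distance of each of pot_blue, pot_white, pot_green, spare_cone, marker_a from where it was at the start of the episode below 0.03 m); the robot touches nothing.
It fails at once if the red handle is pinched: its two long sides are pressed by the fingers at once (contact force between the fingers and red_lever_c2 above 1 N and contact force between the fingers and red_lever_c3 above 1 N).
It fails at once if the blue handle is turned (its tip moves more than 10 mm) (distance of blue_tip from where it was at the start of the episode above 0.01 m).
It fails at once if a pot, the tree or the marker is shifted or lifted by more than 30 mm (distance of any of pot_blue, pot_white, pot_green, spare_cone, marker_a from where it was at the start of the episode above 0.03 m).
It also fails if it takes over 48 s, if anything falls off the work surface, if the arm or the gripper's body presses on something with over 40 N, if the wrist force passes 120 N, or if a joint passes its speed limit or range.

## Working session

There is one attempt and no reset: what is moved stays moved. The work goes in short steps, Python scripts to look and compute and a tool call to move; the robot and the scene stay as the last step left them, time stands still between calls to the robot, and variables do not carry over. Pictures are saved under pics/ and viewed, at most 10 in all, crops included, and the job is handed in when it is done.

Besides the shell and the picture viewer there is one more tool, called after ">>>" in YAML: its name, and indented under it one key for each argument. apply_moves: Moves the arm, as the interface text tells. Its arguments: {"type":"object","properties":{"increments":{"type":"array"},"grip_force":{"type":"number"}},"required":["increments"]}

```bash
mkdir -p pics; ls; python3 - <<'E'
from rig import telemetry, imaging
import cv2,pickle
s=telemetry.state();print({k:s[k] for k in('clock','ee_pos','eef_rot','width')})
for n in('top','side'):
    d=imaging.snapshot(n);cv2.imwrite(f'pics/{n}0.png',d['img']);pickle.dump(d,open(f'{n}0.pkl','wb'));print(n,d['vfov'],d['cx'],d['cy'],d['dist'],-d['R'].T@d['t'])
E
```

```text
pics
{'clock': 0.0, 'ee_pos': array([0.25572952, 0.62424498, 0.23861796]), 'eef_rot': array([-3.14032080e+00,  7.02180694e-05,  2.75279957e+00]), 'width': 0.0851849420503335}
top 49.143696239070906 322.94647826517564 239.9614456605242 [0.04629759 0.         0.         0.         0.        ] [ 0.430265   -0.05827928  1.05889747]
side 55.321686825487454 318.97749354378766 244.6543840367674 [0.02246966 0.         0.         0.         0.        ] [ 0.41995752 -0.82019189  0.64107079]
```

View pics/top0.png

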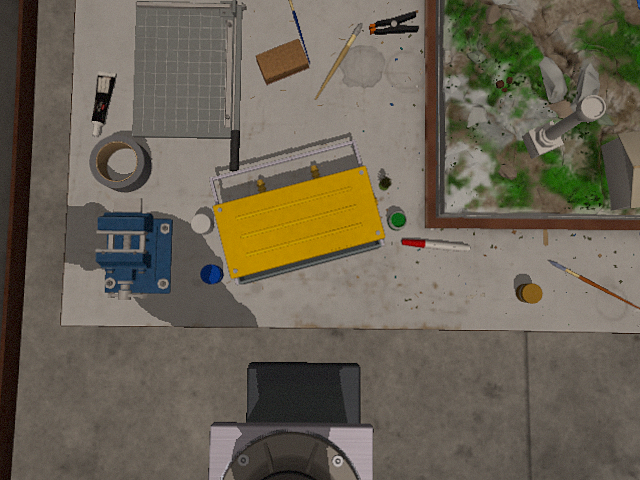

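View pics/side0.png

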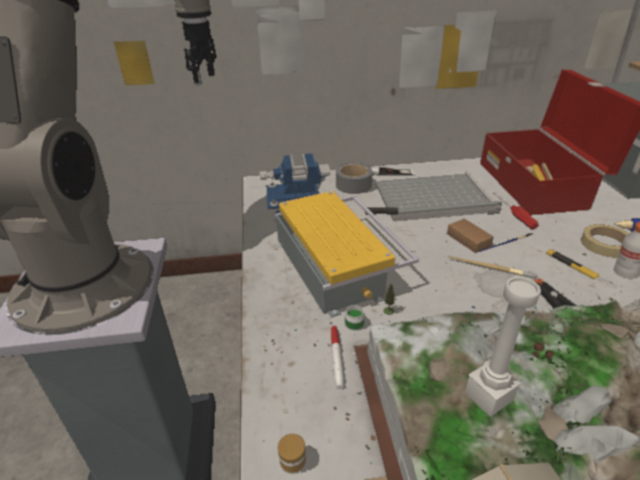

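The top view shows the yellow cover with corners near (214,207), (366,167), (385,238) and (236,279). The white and blue pots are at (202,221) and (211,273). On the right are the green pot (398,219), the tree (384,181) and the marker (435,244). The side view agrees, and the arm is off at the far left.

```bash
cat > h.py <<'E'
import numpy as np,cv2
def cast(d,px,z):
    f=240/np.tan(np.radians(d['vfov']/2));K=np.array([[f,0,d['cx']],[0,f,d['cy']],[0,0,1]])
    u=cv2.undistortPoints(np.array(px,float).reshape(-1,1,2),K,np.array(d['dist'])).reshape(-1,2)
    r=np.c_[u,np.ones(len(u))]@d['R'];c=-d['R'].T@d['t']
    return c+r*((z-c[2])/r[:,2])[:,None]
def blob(d,lo,hi,box=None):
    m=cv2.inRange(cv2.cvtColor(d['img'],cv2.COLOR_BGR2HSV),np.array(lo),np.array(hi))
    if box:
        q=np.zeros_like(m);a,b,c,e=box;q[b:e,a:c]=m[b:e,a:c];m=q
    cs=cv2.findContours(m,cv2.RETR_EXTERNAL,cv2.CHAIN_APPROX_NONE)[0]
    return max(cs,key=cv2.contourArea)
E
python3 - <<'E'
from h import *;import pickle
d=pickle.load(open('top0.pkl','rb'))
c=blob(d,(20,120,80),(35,255,255),(190,140,410,300))
w=cast(d,c.reshape(-1,2),.0995)
(ctr,sz,a)=cv2.minAreaRect((w[:,:2]*1000).astype(np.float32))
print('cover',ctr,sz,a)
print(cv2.boxPoints((ctr,sz,a)))
# height of cover by depth
x,y=300,222;print(d['range_z'][y,x], d['t'])
for n,px,z in [('white',(202,220),.04),('blue',(211,273),.04),('green',(398,219),.034),('tree',(384,181),.05),('mkr',(402,241),.01),('vise corner',(172,215),.05),('vise corner',(172,293),.05),('paper cutter',(235,170),.02)]: print(n,cast(d,[px],z)[0].round(3))
E
```

```text
cover (552.28515625, -10.1431884765625) (164.09304809570312, 294.89862060546875) 15.651165008544922
[[ 433.5019   109.70451]
 [ 513.05963 -174.25987]
 [ 671.0684  -129.99089]
 [ 591.5107   153.9735 ]]
0.96803236 [-0.06405355  0.51270489  1.02118516]
white [0.548 0.178 0.04 ]
blue [0.445 0.158 0.04 ]
green [ 0.556 -0.204  0.034]
tree [ 0.628 -0.175  0.05 ]
mkr [ 0.514 -0.216  0.01 ]
vise corner [0.556 0.234 0.05 ]
vise corner [0.406 0.229 0.05 ]
paper cutter [0.652 0.12  0.02 ]
```

```bash
python3 - <<'E'
from h import *;import pickle
d=pickle.load(open('top0.pkl','rb'))
m=cv2.inRange(cv2.cvtColor(d['img'],cv2.COLOR_BGR2HSV),(20,120,80),(35,255,255))
m[:140]=0;m[300:]=0;m[:,:190]=0;m[:,410:]=0
m=cv2.morphologyEx(m,cv2.MORPH_OPEN,np.ones((25,25)))
c=max(cv2.findContours(m,0,1)[0],key=cv2.contourArea)
w=cast(d,c.reshape(-1,2),.0995)
r=cv2.minAreaRect((w[:,:2]*1000).astype(np.float32));print(r,cv2.boxPoints(r))
f=240/np.tan(np.radians(d['vfov']/2))
for x,y in((300,222),(240,250),(350,190),(290,270),(330,150)):
    Z=d['range_z'][y,x];print((x,y),(d['R'].T@(np.array([(x-d['cx'])/f*Z,(y-d['cy'])/f*Z,Z])-d['t'])).round(4))
s=pickle.load(open('side0.pkl','rb'))
g=d['img'][130:300,180:420];cv2.imwrite('pics/crop.png',cv2.resize(g,None,fx=3.3,fy=3.3))
E
```

```text
((541.2124633789062, -13.202606201171875), (140.89572143554688, 294.3791198730469), 15.671380043029785) [[ 433.62457  109.4861 ]
 [ 513.14215 -173.95   ]
 [ 648.80035 -135.89131]
 [ 569.2828   147.54478]]
(300, 222) [ 0.5401 -0.0149  0.0966]
(240, 250) [0.4868 0.094  0.0988]
(350, 190) [ 0.6002 -0.1065  0.1004]
(290, 270) [0.4525 0.0048 0.0508]
(330, 150) [ 0.6994 -0.0697  0.0044]
```

View pics/crop.png

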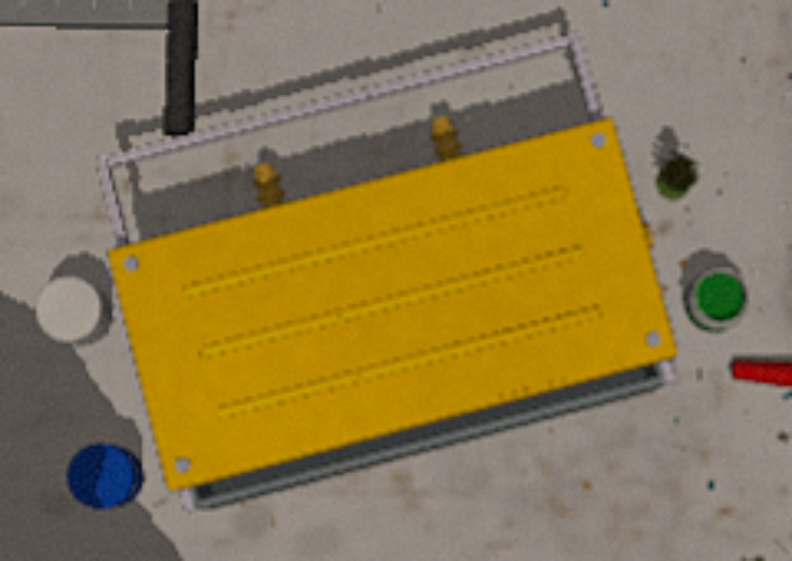

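The cover measures 141 × 294 mm with its top at 0.0995, matching the spec. The box yaw is 15.67° and the front-face middle is about (0.473, -0.032). I'll shut the fingers and turn the tool so that tool y = box +x and tool x = box +y, then travel high.

>>> apply_moves:
  increments:
    - [[0, 0, 0], [0, 0, 0.182], 0]
    - [[0, 0, 0], [0, 0, 0.182], 0]
    - [[0, 0, 0], [0, 0, 0.182], 0]
    - [[0, 0, 0], [0, 0, 0.182], 0]
    - [[0, 0, 0], [0, 0, 0.181], 0]
    - [[-0.05, 0.02, 0], [0, 0, 0], 0]
    - [[-0.05, 0.02, 0], [0, 0, 0], 0]
    - [[-0.05, 0.01, 0], [0, 0, 0], 0]
    - [[-0.05, 0, 0], [0, 0, 0], 0]
    - [[-0.05, 0, 0], [0, 0, 0], 0]

```text
clock: 1.35
ee_pos: [0.3717, 0.3955, 0.2391]
eef_rot: [-3.141, 0.0, 1.844]
contact_force: [0.3, 0.4, 0.7]
width: -0.0001
grip_force: 0.0
```

>>> apply_moves:
  increments:
    - [[-0.05, 0, 0], [0, 0, 0], 0]
    - [[-0.05, 0, 0], [0, 0, 0], 0]
    - [[-0.05, 0, 0], [0, 0, 0], 0]
    - [[-0.05, 0, 0], [0, 0, 0], 0]
    - [[-0.05, 0, 0], [0, 0, 0], 0]
    - [[-0.05, 0, 0], [0, 0, 0], 0]
    - [[-0.05, 0, 0], [0, 0, 0], 0]
    - [[-0.05, 0, 0], [0, 0, 0], 0]
    - [[0, 0, 0], [0, 0, 0], 0]
    - [[0, 0, 0], [0, 0, 0], 0]

```text
clock: 2.6
ee_pos: [0.479, 0.0124, 0.2391]
eef_rot: [-3.141, -0.0, 1.844]
contact_force: [0.1, 0.1, -0.3]
width: -0.0004
grip_force: 0.0
```

```bash
cat >> h.py <<'E'
YAW=np.radians(15.67);Rb=np.array([[np.cos(YAW),-np.sin(YAW)],[np.sin(YAW),np.cos(YAW)]])
F0=np.array([.4734,-.0322])
E
python3 - <<'E'
from h import *
from rig import telemetry
s=telemetry.state();print(s['clock'],s['ee_pos'],s['eef_rot'],s['width'],s['joints'])
print('rel to cover front in box axes',(s['ee_pos'][:2]-F0)@Rb)
E
```

```text
2.6 [0.4790113  0.01242733 0.23911068] [-3.14104622e+00 -9.38158751e-05  1.84357572e+00] -0.00035586994939636066 [-0.75764581  0.10430971  0.64962267  2.06066197 -0.07494139  0.99959198
  0.20273846]
rel to cover front in box axes [0.01745643 0.04145309]
```

>>> apply_moves:
  increments:
    - [[-0.021, -0.03, 0], [0, 0, 0], 0]
    - [[-0.02, -0.025, 0], [0, 0, 0], 0]
    - [[0, 0, 0.04], [0, 0, 0], 0]
    - [[0, 0, 0.04], [0, 0, 0], 0]
    - [[0, 0, 0.04], [0, 0, 0], 0]
    - [[0, 0, 0.02], [0, 0, 0], 0]
    - [[0, 0, 0], [0, 0, 0], 0]
    - [[0, 0, 0], [0, 0, 0], 0]

```text
clock: 3.6
ee_pos: [0.4377, -0.0416, 0.1]
eef_rot: [3.141, -0.0, 1.845]
contact_force: [-0.6, 0.1, 0.0]
width: -0.0003
grip_force: 0.0
```

```bash
python3 - <<'E'
from h import *
from rig import telemetry,imaging
s=telemetry.state();print(s['ee_pos'],s['joints'],(s['ee_pos'][:2]-F0)@Rb)
a=imaging.snapshot('side')['img'];b=imaging.snapshot('top')['img']
cv2.imwrite('pics/c1.png',np.hstack([cv2.resize(a[130:330,220:460],None,fx=1.6,fy=1.6),cv2.resize(b[120:320,180:420],None,fx=1.6,fy=1.6)]))
E
```

```text
[ 0.43773214 -0.04161432  0.10001028] [-0.60676507  0.28722863  0.64443493  2.27044623 -0.28248044  0.6581187
  0.51715022] [-0.03688497  0.00056934]
```

View pics/c1.png

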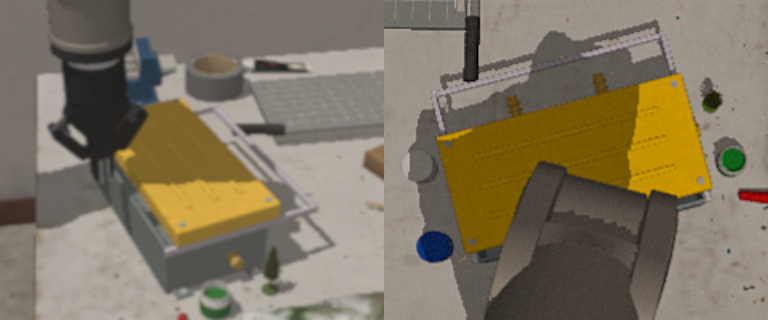

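The side view shows the shut fingers just in front of the cover's front face, near its middle. I'll lower 12 mm and push.

>>> apply_moves:
  increments:
    - [[0, 0, 0.012], [0, 0, 0], 0]
    - [[0, 0.01, 0], [0, 0, 0], 0]
    - [[0, 0.01, 0], [0, 0, 0], 0]
    - [[0, 0.012, 0], [0, 0, 0], 0]
    - [[0, 0.012, 0], [0, 0, 0], 0]
    - [[0, 0.012, 0], [0, 0, 0], 0]
    - [[0, 0.012, 0], [0, 0, 0], 0]
    - [[0, 0.012, 0], [0, 0, 0], 0]
    - [[0, 0.012, 0], [0, 0, 0], 0]

```text
clock: 4.82
ee_pos: [0.5267, -0.0172, 0.0873]
eef_rot: [-3.141, 0.0, 1.844]
contact_force: [-2.8, -1.4, 1.8]
width: 0.0002
grip_force: 1.7
```

>>> apply_moves:
  increments:
    - [[0, 0.01, 0], [0, 0, 0], 0]
    - [[0, 0.01, 0], [0, 0, 0], 0]
    - [[0, 0.008, 0], [0, 0, 0], 0]
    - [[0, 0.006, 0], [0, 0, 0], 0]
    - [[0, 0, 0], [0, 0, 0], 0]

```text
clock: 5.45
ee_pos: [0.5592, -0.008, 0.0873]
eef_rot: [3.141, 0.0, 1.844]
contact_force: [0.7, 0.2, 0.8]
width: 0.0
grip_force: 0.0
```

>>> apply_moves:
  increments:
    - [[0, 0.005, 0], [0, 0, 0], 0]
    - [[0, 0.005, 0], [0, 0, 0], 0]
    - [[0, 0.003, 0], [0, 0, 0], 0]
    - [[0, 0.002, 0], [0, 0, 0], 0]

```text
clock: 5.95
ee_pos: [0.5732, -0.0041, 0.0872]
eef_rot: [-3.141, -0.0, 1.844]
contact_force: [-2.5, -1.4, 1.0]
width: 0.0001
grip_force: 1.3
```

>>> apply_moves:
  increments:
    - [[0, 0.003, 0], [0, 0, 0], 0]
    - [[0, 0.003, 0], [0, 0, 0], 0]
    - [[0, 0.002, 0], [0, 0, 0], 0]

```text
clock: 6.32
ee_pos: [0.5756, -0.0034, 0.0868]
eef_rot: [-3.132, -0.003, 1.842]
contact_force: [-46.3, -6.4, 39.7]
width: -0.0002
grip_force: 24.0
```

The force jump shows the stop is reached. I'll back off, rise and clear the view.

>>> apply_moves:
  increments:
    - [[0, -0.012, 0], [0, 0, 0], 0]
    - [[0, -0.012, 0], [0, 0, 0], 0]
    - [[0, 0, -0.05], [0, 0, 0], 0]
    - [[0, 0, -0.05], [0, 0, 0], 0]
    - [[0.05, 0, -0.05], [0, 0, 0], 0]
    - [[0.06, 0, 0], [0, 0, 0], 0]
    - [[0.06, 0, 0], [0, 0, 0], 0]
    - [[0.06, 0, 0], [0, 0, 0], 0]
    - [[0.06, 0, 0], [0, 0, 0], 0]
    - [[0.06, 0, 0], [0, 0, 0], 0]

```text
clock: 7.58
ee_pos: [0.4641, 0.325, 0.2319]
eef_rot: [3.14, -0.001, 1.844]
contact_force: [1.3, -0.2, 0.7]
width: -0.0001
grip_force: 0.0
```

```bash
python3 - <<'E'
from h import *
from rig import telemetry,imaging
import pickle
s=telemetry.state();print(s['ee_pos'],s['eef_rot'])
d=imaging.snapshot('top');pickle.dump(d,open('top1.pkl','wb'))
cv2.imwrite('pics/t1.png',cv2.resize(d['img'][110:300,180:420],None,fx=3,fy=3))
E
```

```text
[0.46414792 0.32497666 0.23191002] [ 3.14048510e+00 -1.04553288e-03  1.84397856e+00]
```

View pics/t1.png

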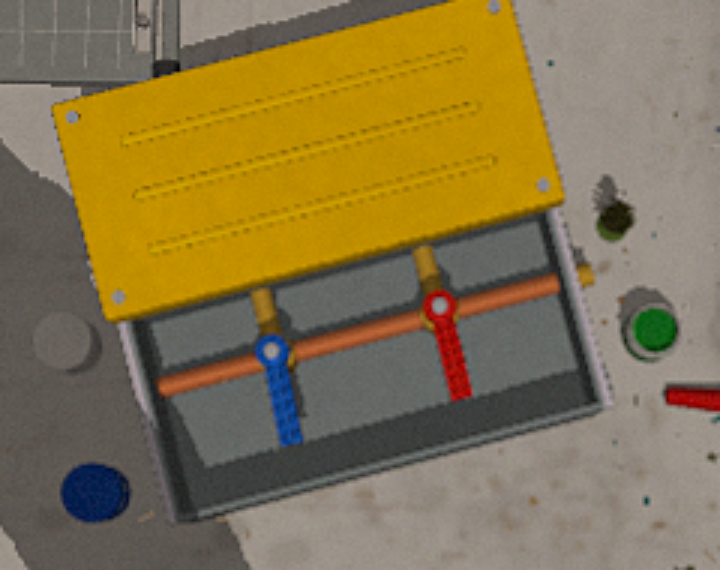

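The cover is open. Red is the right valve (box -y), with its pivot near (327,212) and tip near (333,242). Blue's pivot is near (270,227) and its tip near (277,257).

```bash
python3 - <<'E'
from h import *
import pickle
d=pickle.load(open('top1.pkl','rb'))
m=cv2.inRange(cv2.cvtColor(d['img'],cv2.COLOR_BGR2HSV),(20,120,80),(35,255,255))
m[300:]=0;m[:,:190]=0;m[:,410:]=0;m=cv2.morphologyEx(m,cv2.MORPH_OPEN,np.ones((25,25)))
c=max(cv2.findContours(m,0,1)[0],key=cv2.contourArea)
r=cv2.minAreaRect((cast(d,c.reshape(-1,2),.0995)[:,:2]*1000).astype(np.float32));print(r)
C=np.array(r[0])/1000-.13*Rb[:,0]   # box centre if the cover is at its stop
print('box',C)
for n,lo,hi,b in(('red',(0,180,110),(4,255,255),(310,195,350,255)),('blue',(105,120,60),(130,255,255),(255,215,290,270))):
    w=cast(d,blob(d,lo,hi,b).reshape(-1,2),.069)[:,:2]
    q=(w-C)@Rb*1000;t=q[np.argmin(q[:,0])];print(n,'box mm min/max',q.min(0),q.max(0),cv2.minAreaRect(q.astype(np.float32)))
    e=q[q[:,0]<q[:,0].min()+6].mean(0);print('tip end',e)
E
```

```text
((652.4994506835938, 19.335922241210938), (142.69297790527344, 292.6092834472656), 15.704645156860352)
box [ 0.52733112 -0.0157766 ]
red box mm min/max [-37.04422695 -65.05673918] [ 31.32938175 -46.06530647] ((-2.8738346099853516, -55.154056549072266), (18.904165267944336, 68.4089584350586), 88.99910736083984)
tip end [-34.87568581 -53.97727363]
blue box mm min/max [-38.65161049  43.57925957] [31.97323586 64.65167109] ((-3.318065643310547, 56.99620819091797), (21.123855590820312, 69.82627868652344), 83.25492095947266)
tip end [-36.42968417  56.32185102]
```

The handles sit where the spec puts them (x ≈ +20, y = ±55), and the red handle's angle is about 0.04 rad. In the box frame the tool is at about (31, 345) mm. I'll go above (-22, -90), on the red handle's pushing side.

>>> apply_moves:
  increments:
    - [[-0.05, -0.01, 0], [0, 0, 0], 0]
    - [[-0.05, -0.01, 0], [0, 0, 0], 0]
    - [[-0.05, -0.01, 0], [0, 0, 0], 0]
    - [[-0.05, -0.01, 0], [0, 0, 0], 0]
    - [[-0.05, -0.01, 0], [0, 0, 0], 0]
    - [[-0.05, -0.003, 0], [0, 0, 0], 0]
    - [[-0.05, 0, 0], [0, 0, 0], 0]
    - [[-0.05, 0, 0], [0, 0, 0], 0]
    - [[-0.035, 0, 0], [0, 0, 0], 0]
    - [[0, 0, 0], [0, 0, 0], 0]

```text
clock: 8.88
ee_pos: [0.5313, -0.1131, 0.2317]
eef_rot: [3.141, 0.001, 1.84]
contact_force: [-0.3, 1.0, -0.7]
width: 0.0001
grip_force: 0.0
```

>>> apply_moves:
  increments:
    - [[0, 0, 0.04], [0, 0, 0], 0]
    - [[0, 0, 0.04], [0, 0, 0], 0]
    - [[0, 0, 0.02], [0, 0, 0], 0]
    - [[0, 0, 0], [0, 0, 0], 0]
    - [[0, 0, 0], [0, 0, 0], 0]

```text
clock: 9.5
ee_pos: [0.5316, -0.11, 0.1324]
eef_rot: [3.14, 0.0, 1.844]
contact_force: [-0.0, -0.0, 0.9]
width: 0.0
grip_force: 0.0
```

```bash
python3 - <<'E'
from h import *
from rig import telemetry,imaging
s=telemetry.state();print(s['ee_pos'],s['joints'],(s['ee_pos'][:2]-[.5273,-.0158])@Rb)
a=imaging.snapshot('side')['img']
cv2.imwrite('pics/c2.png',cv2.resize(a[100:340,220:460],None,fx=2.4,fy=2.4))
E
```

```text
[ 0.53159045 -0.10996792  0.13243266] [-0.48198406  0.41626827  0.71108652  2.03292839 -0.36996539  0.81934743
  0.71718099] [-0.02130342 -0.09182684]
```

View pics/c2.png

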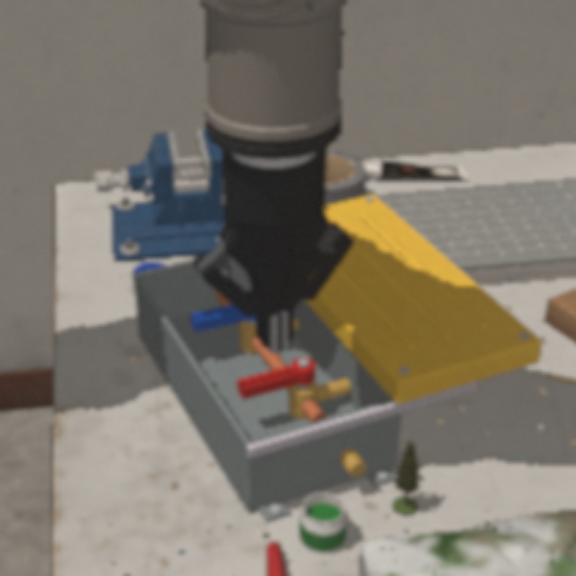

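The side view shows the red handle untouched. The fingers are high over the box, and they appear beyond the handle only through parallax. The measured pose is at box (-21, -92), so I'll lower to z 0.061 and ease in.

>>> apply_moves:
  increments:
    - [[0, 0, 0.03], [0, 0, 0], 0]
    - [[0, 0, 0.025], [0, 0, 0], 0]
    - [[0, 0, 0.016], [0, 0, 0], 0]
    - [[0, 0, 0], [0, 0, 0], 0]
    - [[0.008, 0, 0], [0, 0, 0], 0]
    - [[0.006, 0, 0], [0, 0, 0], 0]
    - [[0.004, 0, 0], [0, 0, 0], 0]
    - [[0, 0, 0], [0, 0, 0], 0]

```text
clock: 10.55
ee_pos: [0.5264, -0.0924, 0.0608]
eef_rot: [3.141, -0.0, 1.844]
contact_force: [0.0, 0.4, -0.7]
width: -0.0004
grip_force: 0.0
```

>>> apply_moves:
  increments:
    - [[0.0065, -0.0022, 0], [0, 0, 0.15], 0]
    - [[0.0065, -0.0022, 0], [0, 0, 0.15], 0]
    - [[0.0065, -0.0022, 0], [0, 0, 0.15], 0]
    - [[0, 0, 0], [0, 0, 0], 0]

```text
clock: 11.05
ee_pos: [0.5174, -0.0743, 0.0605]
eef_rot: [-3.141, 0.001, 1.395]
contact_force: [0.7, -0.1, 0.0]
width: 0.0001
grip_force: 0.0
```

```bash
python3 - <<'E'
from h import *
from rig import telemetry
s=telemetry.state();print(s['clock'],s['ee_pos'],s['eef_rot'],s['joints'],s['contact_force'],(s['ee_pos'][:2]-[.5273,-.0158])@Rb)
E
```

```text
11.05 [ 0.5173814  -0.07426229  0.06045256] [-3.14135873e+00  6.07407943e-04  1.39516769e+00] [-0.56673763  0.54070536  0.74621366  2.11964691 -0.57822223  0.69236602
  0.39351435] [ 0.69478014 -0.05005896  0.04759933] [-0.02534041 -0.05361046]
```

On the arc as computed; continuing.

>>> apply_moves:
  increments:
    - [[0.0065, -0.0022, 0], [0, 0, 0.15], 0]
    - [[0.0065, -0.0022, 0], [0, 0, 0.15], 0]
    - [[0.0065, -0.0022, 0], [0, 0, 0.15], 0]
    - [[0.0065, -0.0022, 0], [0, 0, 0.15], 0]
    - [[0.0065, -0.0022, 0], [0, 0, 0.15], 0]
    - [[0.0065, -0.0022, 0], [0, 0, 0.15], 0]
    - [[0, 0, 0], [0, 0, 0], 0]

```text
clock: 11.92
ee_pos: [0.5264, -0.0356, 0.0602]
eef_rot: [3.141, 0.001, 0.498]
contact_force: [-0.3, -0.7, 0.4]
width: -0.0003
grip_force: 0.0
```

```bash
python3 - <<'E'
from h import *
from rig import telemetry
s=telemetry.state();print(s['clock'],s['ee_pos'],s['eef_rot'],s['joints'],s['contact_force'],(s['ee_pos'][:2]-[.5273,-.0158])@Rb)
E
```

```text
11.925 [ 0.52636147 -0.03559513  0.06020205] [3.14128014e+00 9.90628617e-04 4.98285137e-01] [-0.78622384  0.66368867  0.97517521  2.11524923 -0.79899115  0.79036191
 -0.37204044] [-0.28991346 -0.74053716  0.35169841] [-0.00625024 -0.01880592]
```

>>> apply_moves:
  increments:
    - [[0.0065, -0.0022, 0], [0, 0, 0.15], 0]
    - [[0.0032, -0.001, 0], [0, 0, 0.075], 0]
    - [[0.0015, 0, 0], [0, 0, 0], 0]
    - [[0.0015, 0, 0], [0, 0, 0], 0]

```text
clock: 12.42
ee_pos: [0.536, -0.028, 0.0603]
eef_rot: [-3.141, 0.001, 0.273]
contact_force: [-10.3, 0.3, 0.8]
width: 0.0
grip_force: 5.2
```

>>> apply_moves:
  increments:
    - [[0.001, 0, 0], [0, 0, 0], 0]
    - [[0.001, 0, 0], [0, 0, 0], 0]
    - [[0, 0, 0], [0, 0, 0], 0]

```text
clock: 12.8
ee_pos: [0.5361, -0.0279, 0.0601]
eef_rot: [-3.14, 0.004, 0.271]
contact_force: [-16.2, -0.8, 8.4]
width: 0.0001
grip_force: 7.8
```

>>> apply_moves:
  increments:
    - [[-0.01, 0, 0], [0, 0, 0], 0]
    - [[-0.005, 0, 0], [0, 0, 0], 0]
    - [[0, 0, -0.04], [0, 0, 0], 0]
    - [[0, 0, -0.05], [0, 0, 0], 0]
    - [[0, 0, -0.05], [0, 0, 0], 0]
    - [[0, 0, -0.04], [0, 0, 0], 0]
    - [[0, 0.06, 0], [0, 0, 0], 0]
    - [[0, 0.06, 0], [0, 0, 0], 0]
    - [[0, 0.06, 0], [0, 0, 0], 0]
    - [[0, 0.06, 0], [0, 0, 0], 0]

```text
clock: 14.05
ee_pos: [0.5873, -0.2592, 0.2408]
eef_rot: [3.141, -0.001, 0.271]
contact_force: [0.5, 1.5, 0.7]
width: -0.0001
grip_force: 0.0
```

```bash
python3 - <<'E'
from h import *
from rig import telemetry
s=telemetry.state();print(s['clock'],s['ee_pos'],s['eef_rot'],s['contact_force'])
E
```

```text
14.05 [ 0.5872826 -0.2591586  0.2407881] [ 3.14137459e+00 -1.16421611e-03  2.70581007e-01] [0.49856783 1.54191967 0.7268743 ]
```

```bash
python3 - <<'E'
from h import *
from rig import imaging
d=imaging.snapshot('top');cv2.imwrite('pics/t2.png',cv2.resize(d['img'][110:300,180:420],None,fx=3,fy=3))
b=blob(d,(0,180,110),(4,255,255),(270,195,350,255))
q=(cast(d,b.reshape(-1,2),.069)[:,:2]-[.5273,-.0158])@Rb*1000
print(q.min(0),q.max(0),cv2.minAreaRect(q.astype(np.float32)))
E
```

```text
[ 11.40983022 -65.04261719] [31.36566624  3.69827199] ((22.950393676757812, -30.71561050415039), (68.53079986572266, 19.882400512695312), 86.43400573730469)
```

View pics/t2.png

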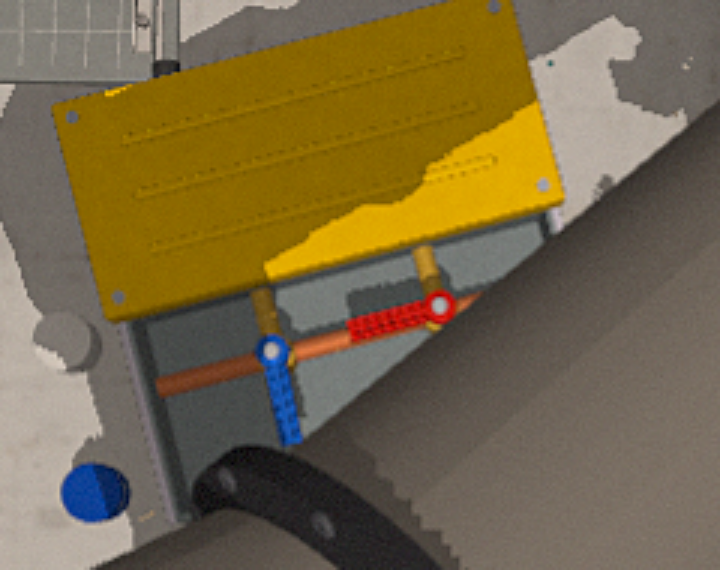

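The red handle lies along the pipe, with its tip at (350,330) in the crop. The blue handle, the cover and the visible pots have not moved. The force reading is near zero, so I'm handing in.

```bash
python3 -c "
from rig import finish_job
print(finish_job())"
```

```text
the job is handed in; nothing more can be done
None
```

The job is handed in with the cover pushed back to its stop and left open, and the red handle fully shut against its stop; the blue handle and the two left-hand pots look unmoved, while the arm hid the green pot, tree and marker in the last picture, though it never worked near them.

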